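# Oil the stem of a ball valve at the bench oiler

### The job

Swing the lever of the brass ball valve in line with its body so that it fits between the cheeks of the bench oiler, and slide the valve in until its nose is fully home against the end stop, with its stem under the nozzle. Only then give it a shot of oil: press the pump head all the way down and let it spring back up. Leave the valve there, upright with its lever in line, and do not disturb the fittings and tins round about.

Things in the scene. Friction and masses are not known exactly. Their poses are not given: they have to be found in the camera images.
- oiler: Bench oiling station, bolted down: a flat grey steel base plate 3 mm thick, 96 x 414 mm, with a guide trough and, beyond the trough's closed end (own -y), a pale pump bottle 75 mm across in a strap clamp. Origin: on the bench straight below the nozzle. Own +y runs along the trough and out of its open mouth; the plate runs on to y = +253 mm, so the valve slides on it all the way.
- under_nozzle (a point): Point on the base plate (3 mm above the bench) straight below the nozzle, on the trough's centre line. The inner part of the trough has two tall aluminium splash cheeks, 60 mm high above the plate, 4 mm thick, 41 mm apart inside. An end stop plate 40 mm high closes it at oiler y = -30 mm.
- mouth (a point): Centre line of the trough, on the plate, at the outer end of the tall cheeks, oiler y = +50 mm. From here out to y = +208 mm two low guide rails, 24 mm high above the plate and also 41 mm apart, carry on from the cheeks; the lever swings freely above them, its underside 43 mm above the plate.
- pump (a joint): Stroke of the pump head in m: 0 up (rest), 0.014 fully down. A spring returns it: about 4 N starts it, 10.5 N holds it fully down. Nozzle and spout go down with the head.
- pump_top (a point): Centre of the top face of the black pump head, a round button of 45 mm diameter over the bottle (oiler y = -95 mm), 168 mm above the bench when up; it is pressed straight down. The spout (10 mm thick, up to 163 mm above the bench) leaves it along the trough's centre line.
- nozzle (a point): Tip of the nozzle at the end of the spout, 95 mm from the head's axis, over the trough's centre line, 90 mm above the bench when up.
- valve: The brass ball valve on the oiler's plate, loose, 0.48 to 0.75 kg, with a blue-sleeved flat lever. Its body runs along own y, 38 mm wide, 34 mm high, from y = -62 mm (nose, goes in first) to -2 mm; origin at the underside. It lies flat between the low rails, 95 to 140 mm short of home, lever out to the robot's side. Home: its origin at oiler y = +32 mm, axes along the oiler's.
- valve_stem (a point): Foot of the valve's stem, the lever's pivot axis, own (0, -32, 34) mm of the valve; it comes under the nozzle when the valve is home.
- valve_lever (a joint): Angle of the valve's lever in rad: 0 in line with the body, pointing away from the nose (own +y), where it stops; positive swings it to the valve's -x side (towards the robot), 1.57 square across. It turns with friction of 0.06 N m (more when fast) and stays where left; it crosses 47 mm above the underside, so it passes between the cheeks only when in line.
- lever_end (a point): Middle of the lever's free end, 93 mm from the pivot axis, about 47 mm above the valve's underside. The lever's outer 62 mm is a sleeve 20 mm wide, 43 to 52 mm above the underside. With the valve home the lever sticks about 43 mm past the ends of the cheeks.
- cap: Bystander: grey pipe cap, 73 mm across, 38 mm high, on the robot's side of the bottle; origin at its underside.
- conduit: Bystander: grey cast conduit body 36 x 130 x 39 mm, behind the trough; origin at its underside.
- reducer: Bystander: grey bell reducer, 54 mm across, 38 mm high, behind the free end of the plate; origin at its underside.
- compound_tin: Bystander: tin of thread compound, 66 mm across, 88 mm high, left of the station; origin at its underside.
- open_tin: Bystander: open steel tin, 72 mm across, 62 mm high, right of the station; origin at its underside.

How it is judged:
On the way, in this order (a step that is already met when the one before it is completed fails the run):
1. the valve is home under the nozzle with its lever in line (horizontal distance between valve_stem and nozzle below 0.008 m and value of joint valve_lever below 0.2 rad and angle between valve's own z axis and vertical below 0.1 rad), for 0.2 s.
2. the pump head is pressed all the way down (value of joint pump above 0.0115 m), for 0.05 s.
3. the pump head has sprung back up (value of joint pump below 0.002 m), for 0.2 s.
At the end, for the whole second after the job is handed in: The valve lies flat and at rest in the trough (tilt under 0.1 rad, underside within 5 mm of the plate), its stem within 8 mm of the point below the nozzle, its lever within 0.2 rad of in line, and the pump head is up again (stroke under 2 mm) (all of step 1 and height (world z) of valve below 0.008 m and linear speed of valve below 0.02 m/s and value of joint pump below 0.002 m); the robot touches nothing.
It fails at once if oil is pumped while the valve's stem is not under the nozzle (value of joint pump above 0.005 m and horizontal distance between valve_stem and nozzle above 0.014 m).
It fails at once if a bystander is pushed away by more than 30 mm (distance of any of cap, conduit, reducer, compound_tin, open_tin from where it was at the start of the episode above 0.03 m).
It also fails if it takes over 61 s, if anything falls off the work surface, if the arm or the gripper's body presses on something with over 40 N, if the wrist force passes 120 N, or if a joint passes its speed limit or range.

### The arm

A 6-joint arm with a two-finger parallel gripper is mounted at the origin on a cart in front of the work surface, level with it; the furniture and walls round the work are solid. World frame = base frame: x ahead of the robot, y to its left, z up, the work surface at z = 0. Lengths are in m, angles in rad, forces in N, time in s.
With the tool pointing down it reaches from about 0.375 to 0.9 m from the base axis. Payload 3.1 kg.
Tool frame: the origin (TCP) lies at the very end of the fingers, on their centre line; the grasp point (between the pads) lies 19 mm behind it; z points along the fingers, y is the line along which they close (so a half turn about z gives the same grasp; the last joint's range is limited). The gripper opens to 85 mm and grips with 20 to 120 N. Pads are 22 mm wide; open, the fingers measure 114 mm over their backs; the gripper's body (76 mm by 85 mm) begins 54 mm behind the grasp point. The pads swing forward as they close: fully open they stand 13 mm farther back than shut.
Start: joints at [0.983, 0.527, 1.433, -0, 1.181, -0.178], TCP at [0.249, 0.573, 0.231] pointing down, gripper open.
Joint ranges: [-3.08, 3.08], [-0.75, 2.2], [0.22, 2.44], [-1.43, 4.57], [0, 2.65], [-2.85, 2.85]. Speed limits (rad/s): [2.79, 2.79, 3.14, 3.14, 3.14, 3.14].

### API

Orientations are given as a 3x3 rotation matrix whose columns are the frame's x, y, z axes.
In Python, from workcell import sensors, get_image, camera_params, r gives the robot as it stands.
- The arm moves only by the tool carry_out, never from a script. Its argument "increments" is a list of rows, each an object with "delta_pos": the shift along the tool's x, y, z in cm, a list of three; "angular": the turn, a rotation vector about the tool's x, y, z in degrees, a list of three. In form: [{"delta_pos": [x, y, z], "angular": [rx, ry, rz]}, ...]. A call has 1 to 12 rows; each row shifts and turns the commanded pose from where the row before left it, along the tool's axes as they then stand; what a row does not reach is not made up. A row lasts 1/12 s, in which the tool goes at most 41.7 mm and 7.16 degrees, less where a joint would pass 70% of its speed; a pose out of reach is approached as far as the arm can. A call is refused whole if a number of a shift passes 4.17 or a number of a turn 7.16, either way. A call with a gripper value outside its range is refused whole. "claw" is the opening in per cent of the stroke, from 0 (shut) to 100 (fully open), set as the call begins (left out, the last holds). The fingers move at their own pace and stop on an object; the grip force is fixed at half the most. Time passes only in rows, so rows that do not move let the fingers close. It gives the time, the measured TCP pose, the force, the opening and the grip force at its end, in the units of the state.
- sensors.get_state(): the state, without advancing time (a new reading comes with each control period).
- get_image(name): name is "side" or "top"; returns (picture, depth): 420x560x3 uint8, red, green, blue; 420x560 float32, m along the optical axis (not along the pixel's ray), 0 where there is no reading.
- camera_params(name): a dict with "fx", "fy", "cx", "cy" (pixels), "dist" ([k1, k2, p1, p2, k3] as OpenCV has them; the pictures are not rectified), "R" (3x3) and "t" (3): a world point X has camera coordinates R X + t. Camera axes: x right, y down, z forward; pixel columns grow to the right and rows downward; lengths in m; the calibration is good to about 2 mm. A picture is of the moment at which its call begins. camera_params takes no time and is no camera call.
- r.finish_job(): hands the job in; it is judged then, once.
The state is a dict: "time_s": time; "joint_pos": joint angles; "qvel": joint speeds; "tau": joint torques, N m; "tool_pos": TCP position; "tcp_rot": TCP orientation; "contact_force": force on the tool from outside, world axes, zero at the start; "moment": the same for the moment, N m; "gripper_width": finger opening in m; "grip_force": force on a finger pad.
Only numpy, scipy, OpenCV 4.12 (cv2) and the standard library are available. Lean on these libraries where they do the work, as an engineer would, in place of code of your own. Each camera call takes 0.05 s, during which the arm holds its last target. There are 200 camera calls.

## Working session

There is one attempt and no reset: what is moved stays moved. The work goes in short steps, Python scripts to look and compute and a tool call to move; the robot and the scene stay as the last step left them, time stands still between calls to the robot, and variables do not carry over. Pictures are saved under pics/ and viewed, at most 10 in all, crops included, and the job is handed in when it is done.

Besides the shell and the picture viewer there is one more tool, called as a command line: name --argument value ..., lists and objects as JSON in quotes. carry_out: Moves the arm, as the interface text tells. Its arguments: {"type":"object","properties":{"increments":{"type":"array"},"claw":{"type":"number"}},"required":["increments"]}

```bash
mkdir -p pics
cat > h.py <<'E'
import numpy as np, cv2
from workcell import sensors, get_image, camera_params, r
def K(n):
    p=camera_params(n); return p,np.array([[p["fx"],0,p["cx"]],[0,p["fy"],p["cy"]],[0,0,1.]]),np.array(p["dist"]),np.array(p["R"]),np.array(p["t"])
def ray(n,uv,z):
    p,k,d,R,t=K(n); u=cv2.undistortPoints(np.array(uv,float).reshape(-1,1,2),k,d).reshape(-1,2)
    c=-R.T@t; D=np.c_[u,np.ones(len(u))]@R
    return c+D*((z-c[2])/D[:,2])[:,None]
def cloud(n,depth):
    p,k,d,R,t=K(n); v,u=np.mgrid[:420,:560]; q=cv2.undistortPoints(np.c_[u.ravel(),v.ravel()].astype(float).reshape(-1,1,2),k,d).reshape(-1,2)
    X=np.c_[q,np.ones(len(q))]*depth.reshape(-1,1); return ((X-t)@R).reshape(420,560,3)
def px(n,X):
    p,k,d,R,t=K(n); return cv2.projectPoints(np.array(X,float).reshape(-1,1,3),cv2.Rodrigues(R)[0],t,k,d)[0].reshape(-1,2)
E
python3 - <<'E'
from h import *
for n in("top","side"):
    im,d=get_image(n); np.savez(n+"0.npz",im=im,d=d); cv2.imwrite(f"pics/{n}0.png",im[:,:,::-1])
    p,k,dd,R,t=K(n); print(n,-R.T@t,R[2],(d>0).mean())
s=sensors.get_state();print(s["time_s"],s["tool_pos"],np.round(s["tcp_rot"],3),s["gripper_width"])
E
```

```text
top [ 0.30147462 -0.02798231  1.35105801] [ 0.15329248  0.0184029  -0.98800949] 0.9958886054421768
side [0.49742329 0.89348605 0.92009844] [ 0.00148871 -0.74699855 -0.664824  ] 0.9959183673469387
0.1 [0.24862162 0.57270781 0.23042739] [[-0.917  0.398 -0.001]
 [ 0.398  0.917 -0.002]
 [ 0.    -0.002 -1.   ]] 0.08524772588251982
```

View pics/top0.png

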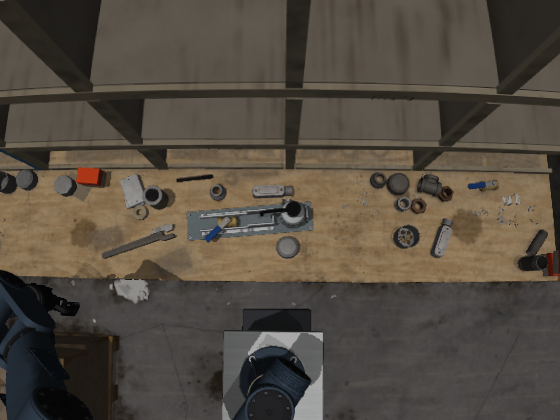

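View pics/side0.png

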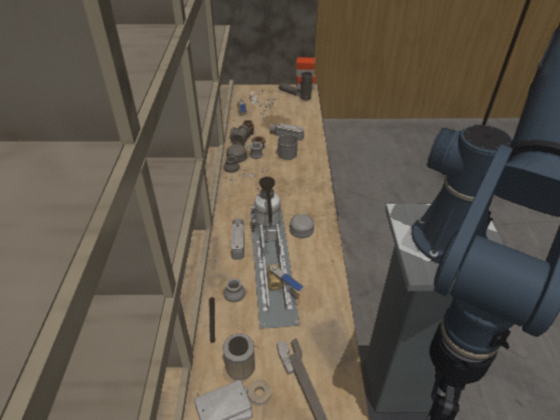

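The top view shows the oiler around (190–312, 200–240), with its mouth to the left (+y). The blue lever is near (215, 230) and the pump head near (291, 208). In the side view the pump head is at (267, 185) and the blue lever at (290, 282).

Run:
```python
from h import *
T=np.load("top0.npz");S=np.load("side0.npz")
a=cv2.resize(T["im"][185:260,175:335],None,fx=5,fy=5,interpolation=cv2.INTER_CUBIC)
cv2.imwrite("pics/topc.png",a[:,:,::-1])
a=cv2.resize(S["im"][165:335,210:340],None,fx=3.5,fy=3.5,interpolation=cv2.INTER_CUBIC)
cv2.imwrite("pics/sidec.png",a[:,:,::-1])
for n,D in(("top",T),("side",S)):
    X=cloud(n,D["d"]); im=D["im"].astype(int); reg=(abs(X[...,0]-.55)<.25)&(abs(X[...,1]-.1)<.4)
    z=X[...,2]
    blue=reg&(im[...,2]>im[...,0]+50)&(z<.1)&(z>.02)
    P=X[blue]; m=P.mean(0); u,s,v=np.linalg.svd(P[:,:2]-m[:2],full_matrices=False)
    pr=(P[:,:2]-m[:2])@v[0]; print(n,"blue",blue.sum(),m,v[0],pr.min(),pr.max(),np.percentile(z[blue],[10,50,90]))
    head=reg&(im.sum(-1)<120)&(z>.13)&(z<.19); print("head",head.sum(),X[head].mean(0),X[head].min(0),X[head].max(0))
    h2=reg&(z>.163)&(z<.18); print(" top",h2.sum(),X[h2].mean(0),np.median(z[h2]) if h2.any() else 0)
    brass=reg&(im[...,0]>im[...,2]+40)&(z>.02)&(z<.06)&(abs(X[...,0]-m[0])<.1)&(abs(X[...,1]-m[1])<.15); print("brass",brass.sum(),X[brass].mean(0),X[brass].min(0),X[brass].max(0))
    if n=="top":
        hsv=cv2.cvtColor(D["im"],cv2.COLOR_RGB2HSV); pl=(reg&(z<.012)&(hsv[...,1]<75)&(abs(X[...,0]-.6)<.15)).astype(np.uint8)
        nb,L,st,_=cv2.connectedComponentsWithStats(cv2.morphologyEx((reg&(z<.2)&(hsv[...,1]<70)&(hsv[...,2]>70)).astype(np.uint8),cv2.MORPH_OPEN,np.ones((2,2))))
        for i in range(1,nb):
            if st[i,4]>60: print(st[i])
print(X.shape)
```

```text
top blue 95 [0.45351585 0.1948709  0.0541607 ] [-0.69327601  0.72067216] -0.02844820981168754 0.027690794363666123 [0.05072237 0.05418283 0.05766762]
head 410 [0.57847871 0.05850794 0.16220497] [ 0.49577508 -0.07796863  0.13075308] [0.70721044 0.39773603 0.18939806]
 top 217 [0.55224788 0.00254092 0.16792775] 0.1671800581894906
brass 73 [0.4958839  0.14372596 0.03238804] [0.48256294 0.1217936  0.02221497] [0.51076155 0.18020467 0.0442528 ]
[129 165  26   4  93]
[169 164 115   5 438]
[297 165  69   5 246]
[127 175  36  37 684]
[253 186  32  11 322]
[ 187  200  128   42 2583]
[123 225  51  27 367]
[277 237  22  21 349]
side blue 94 [0.45589231 0.19559987 0.0556735 ] [-0.71906689  0.69494087] -0.0279529913288631 0.025764322212165548 [0.05406013 0.05564017 0.05755637]
head 10 [ 0.51655989 -0.01461263  0.15559725] [ 0.5089246  -0.04182354  0.13260242] [0.53049922 0.04208286 0.16860045]
 top 249 [0.58324487 0.06165722 0.16931416] 0.16884405097350225
brass 105 [0.50124328 0.16283839 0.0348697 ] [0.48402124 0.1205651  0.02127662] [0.51459344 0.18248102 0.05417259]
(420, 560, 3)
```

View pics/topc.png

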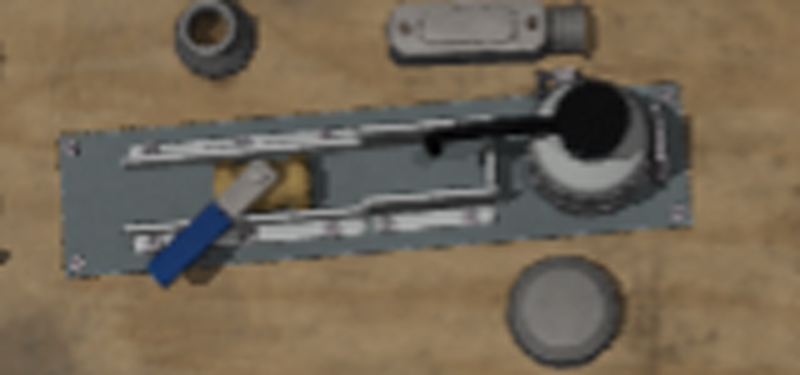

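View pics/sidec.png

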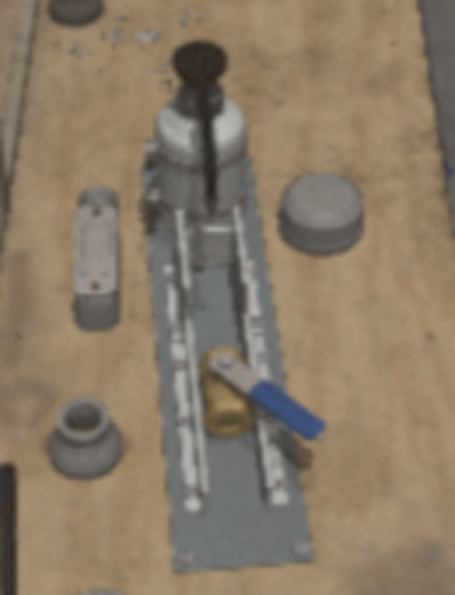

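The crops show four plate corners: topc (60,135), (70,278), (690,225) and (680,85). The black head is centred at about (592,120), and the nozzle tip at (432,147). The valve body lies between the low rails with its brass from x=215 to 315. The lever points left and toward the robot, pivoting near (262,172) with its end at (162,275).

Run:
```python
from h import *
f=lambda c:(np.array(c,float)+.5)/5-.5+[175,185]
g=lambda c:(np.array(c,float)+.5)/3.5-.5+[210,165]
C=ray("top",f([(60,135),(70,278),(690,225),(680,85)]),.003)[:,:2]
print(np.round(C,4)); print([round(np.linalg.norm(C[i]-C[(i+1)%4]),4) for i in range(4)])
ax=(C[0]-C[3])+(C[1]-C[2]); ax/=np.linalg.norm(ax)
ctr=C.mean(0); 
x=np.array([ax[1],-ax[0]])
# plate y from 253-414=-161 to 253 -> centre 46
O=ctr-.046*ax; print("O plate",O,"yaxis",ax,"xaxis",x,"yaw",np.degrees(np.arctan2(-ax[0],ax[1])))
for n,c,ff in(("top",(592,120),f),("side",(199,62),g)):
    h=ray(n,ff([c]),.168)[0,:2]; print(n,"head",h,"in oiler",x@(h-O),ax@(h-O))
for n,c,ff in(("top",(432,150),f),("side",(211,205),g)):
    h=ray(n,ff([c]),.09)[0,:2]; print(n,"nozzle",h,"in oiler",x@(h-O),ax@(h-O))
for n,c,ff in(("top",[(264,172),(162,277)],f),("side",[(228,364),(315,432)],g)):
  for p,z in zip(ray(n,ff(c),.055)[:,:2],"pe"): print(n,"lever",z,p,"oiler",x@(p-O),ax@(p-O))
c=g([(160,567),(313,558),(175,505),(285,495)]); 
for p in ray("side",c,.003)[:,:2]: print("side corners",x@(p-O),ax@(p-O))
# brass body extents
b=ray("top",f([(216,180),(315,180)]),.037)[:,:2]
for p in b: print("brass",x@(p-O),ax@(p-O))
```

```text
[[ 0.5324  0.2911]
 [ 0.4372  0.2805]
 [ 0.4753 -0.1258]
 [ 0.5684 -0.1197]]
[np.float64(0.0959), np.float64(0.4081), np.float64(0.0933), np.float64(0.4124)]
O plate [0.50746675 0.03570549] yaxis [-0.09022679  0.99592125] xaxis [0.99592125 0.09022679] yaw 5.176654068225229
top head [ 0.51477405 -0.05752968] in oiler -0.0011348069643620843 -0.09351419484047545
side head [ 0.51859658 -0.05367716] in oiler 0.0030197317589241352 -0.09002228811216186
top nozzle [0.50948762 0.03884608] in oiler 0.002295993428950591 0.002945447002888766
side nozzle [0.50962401 0.02419012] in oiler 0.001109474927471569 -0.011663047576345512
top lever p [0.50049148 0.14698911] oiler 0.0030939458745006814 0.11145907489380259
top lever e [0.43315329 0.20989036] oiler -0.05829420471932625 0.18017948063319944
side lever p [0.49699407 0.15321428] oiler 0.00017248104256203532 0.11797442078154415
side lever e [0.43709508 0.2146012 ] oiler -0.05394345060150836 0.1845154511624393
side corners 0.05861980246269235 0.24766911905569816
side corners -0.04547511538884232 0.2503130285945505
side corners 0.04511225506703926 0.19846726008602197
side corners -0.0327108669702769 0.1972952358196873
brass 0.003472091857688458 0.1448542257217014
brass -0.0018607196038092147 0.08122955399385018
```

carry_out --claw 0 --increments '[{"delta_pos": [0, 0, 0], "angular": [0, 0, 6.13]}, {"delta_pos": [0, 0, 0], "angular": [0, 0, 6.13]}, {"delta_pos": [0, 0, 0], "angular": [0, 0, 6.13]}, {"delta_pos": [0, 0, 0], "angular": [0, 0, 6.13]}, {"delta_pos": [0, 0, 0], "angular": [0, 0, 6.13]}, {"delta_pos": [0, 0, 0], "angular": [0, 0, 6.13]}, {"delta_pos": [0, 0, 0], "angular": [0, 0, 6.13]}, {"delta_pos": [0, 0, 0], "angular": [0, 0, 6.13]}, {"delta_pos": [0, 0, 0], "angular": [0, 0, 6.13]}, {"delta_pos": [0, 0, 0], "angular": [0, 0, 6.13]}, {"delta_pos": [0, 0, 0], "angular": [0, 0, 0]}]'

```text
time_s: 1.02
tool_pos: [0.2488, 0.5729, 0.2308]
tcp_rot: [[-0.089, 0.996, -0.001], [0.996, 0.089, -0.001], [-0.001, -0.001, -1.0]]
contact_force: [-0.9, -0.4, 0.0]
gripper_width: -0.0002
grip_force: 0.0
```

carry_out --increments '[{"delta_pos": [-3.17, 0.79, 0], "angular": [0, 0, 0]}, {"delta_pos": [-3.17, 0.79, 0], "angular": [0, 0, 0]}, {"delta_pos": [-3.17, 0.79, 0], "angular": [0, 0, 0]}, {"delta_pos": [-3.17, 0.79, 0], "angular": [0, 0, 0]}, {"delta_pos": [-3.17, 0.79, 0], "angular": [0, 0, 0]}, {"delta_pos": [-3.17, 0.79, 0], "angular": [0, 0, 0]}, {"delta_pos": [-3.17, 0.79, 0], "angular": [0, 0, 0]}, {"delta_pos": [-3.17, 0.79, 0], "angular": [0, 0, 0]}, {"delta_pos": [-3.17, 0.79, 0], "angular": [0, 0, 0]}, {"delta_pos": [-3.17, 0.79, 0], "angular": [0, 0, 0]}, {"delta_pos": [-3.17, 0.79, 0], "angular": [0, 0, 0]}, {"delta_pos": [-3.17, 0.79, 0], "angular": [0, 0, 0]}]'

```text
time_s: 2.02
tool_pos: [0.3781, 0.2016, 0.2313]
tcp_rot: [[-0.094, 0.996, 0.0], [0.996, 0.094, -0.0], [-0.0, 0.0, -1.0]]
contact_force: [0.9, -0.9, 0.3]
gripper_width: 0.0001
grip_force: 0.0
```

carry_out --increments '[{"delta_pos": [0, 0, 2.5], "angular": [0, 0, 0]}, {"delta_pos": [0, 0, 2.5], "angular": [0, 0, 0]}, {"delta_pos": [0, 0, 2.5], "angular": [0, 0, 0]}, {"delta_pos": [0, 0, 2.5], "angular": [0, 0, 0]}, {"delta_pos": [0, 0, 2.5], "angular": [0, 0, 0]}, {"delta_pos": [0, 0, 2.5], "angular": [0, 0, 0]}, {"delta_pos": [0, 0, 2.5], "angular": [0, 0, 0]}, {"delta_pos": [0, 0, 1.0], "angular": [0, 0, 0]}, {"delta_pos": [0, 0, 1.0], "angular": [0, 0, 0]}, {"delta_pos": [0, 0, 0], "angular": [0, 0, 0]}]'

```text
time_s: 2.85
tool_pos: [0.3772, 0.2028, 0.0346]
tcp_rot: [[-0.093, 0.996, -0.004], [0.996, 0.093, -0.001], [-0.001, -0.004, -1.0]]
contact_force: [-0.9, -0.8, 0.6]
gripper_width: 0.0003
grip_force: 0.0
```

carry_out --increments '[{"delta_pos": [0, 0.6, 0], "angular": [0, 0, 0]}, {"delta_pos": [0, 0.6, 0], "angular": [0, 0, 0]}, {"delta_pos": [0, 0.6, 0], "angular": [0, 0, 0]}, {"delta_pos": [0, 0.6, 0], "angular": [0, 0, 0]}, {"delta_pos": [0, 0.6, 0], "angular": [0, 0, 0]}, {"delta_pos": [0, 0.6, 0], "angular": [0, 0, 0]}, {"delta_pos": [0, 0.6, 0], "angular": [0, 0, 0]}, {"delta_pos": [0, 0.6, 0], "angular": [0, 0, 0]}]'

```text
time_s: 3.52
tool_pos: [0.4246, 0.2074, 0.0363]
tcp_rot: [[-0.091, 0.996, -0.003], [0.996, 0.091, -0.0], [-0.0, -0.003, -1.0]]
contact_force: [-1.5, -0.0, -0.7]
gripper_width: 0.0001
grip_force: 0.6
```

carry_out --increments '[{"delta_pos": [0, 0.5, 0], "angular": [0, 0, 0]}, {"delta_pos": [0, 0.5, 0], "angular": [0, 0, 0]}, {"delta_pos": [0, 0.5, 0], "angular": [0, 0, 0]}, {"delta_pos": [0, 0.5, 0], "angular": [0, 0, 0]}, {"delta_pos": [0, 0.5, 0], "angular": [0, 0, 0]}, {"delta_pos": [0, 0.5, 0], "angular": [0, 0, 0]}, {"delta_pos": [0, 0.5, 0], "angular": [0, 0, 0]}]'

```text
time_s: 4.1
tool_pos: [0.461, 0.2107, 0.0363]
tcp_rot: [[-0.091, 0.996, -0.0], [0.996, 0.091, 0.0], [0.0, -0.0, -1.0]]
contact_force: [-2.0, 0.9, 0.8]
gripper_width: 0.0003
grip_force: 0.8
```

carry_out --increments '[{"delta_pos": [0, 0.3, 0], "angular": [0, 0, 0]}, {"delta_pos": [0, 0.2, 0], "angular": [0, 0, 0]}, {"delta_pos": [0, 0, 0], "angular": [0, 0, 0]}]'

```text
time_s: 4.35
tool_pos: [0.4666, 0.2111, 0.0364]
tcp_rot: [[-0.091, 0.996, 0.001], [0.996, 0.091, 0.0], [0.0, 0.001, -1.0]]
contact_force: [-0.9, 1.2, -0.6]
gripper_width: 0.0001
grip_force: 0.3
```

carry_out --increments '[{"delta_pos": [0, 0.2, 0], "angular": [0, 0, 0]}, {"delta_pos": [0, 0.2, 0], "angular": [0, 0, 0]}, {"delta_pos": [0, 0, 0], "angular": [0, 0, 0]}]'

```text
time_s: 4.6
tool_pos: [0.4701, 0.2115, 0.0364]
tcp_rot: [[-0.091, 0.996, 0.001], [0.996, 0.091, 0.0], [0.0, 0.001, -1.0]]
contact_force: [-1.1, -0.5, -0.2]
gripper_width: -0.0004
grip_force: 0.5
```

Run:
```python
from h import *
S,d=get_image("side");T,_=get_image("top")
a=cv2.resize(S[165:335,210:340],None,fx=3.5,fy=3.5,interpolation=cv2.INTER_CUBIC)
b=cv2.resize(T[185:260,195:265],None,fx=4.8,fy=4.8,interpolation=cv2.INTER_CUBIC)
c=np.zeros((600,800,3),np.uint8); c[:595,:455]=a; c[:360,460:796]=b
cv2.imwrite("pics/c2.png",c[:,:,::-1])
```

```text
(no output)
```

View pics/c2.png

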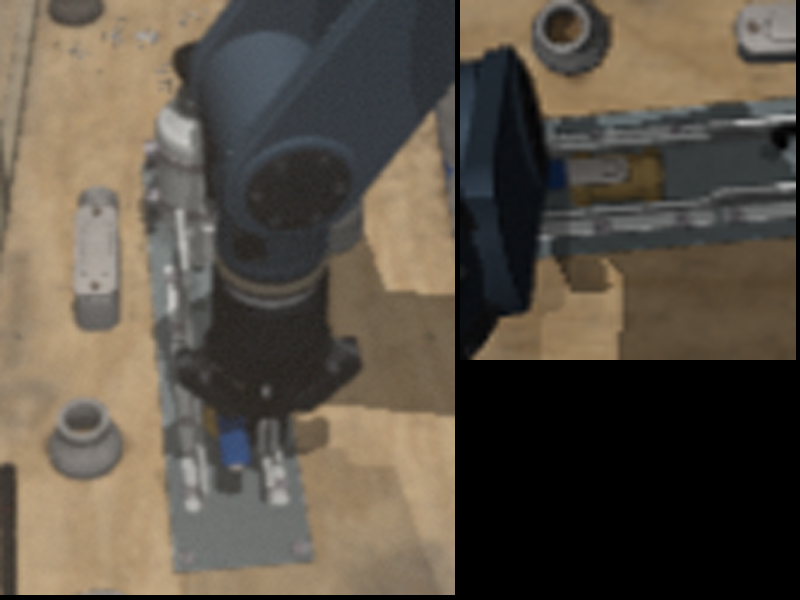

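The lever (side crop, blue at (233,440)) is almost in line with the body (top crop, from (550,172) to (625,168)). I'll press it to its stop.

carry_out --increments '[{"delta_pos": [0, 0.15, 0], "angular": [0, 0, 0]}, {"delta_pos": [0, 0.15, 0], "angular": [0, 0, 0]}, {"delta_pos": [0, 0, 0], "angular": [0, 0, 0]}]'

```text
time_s: 4.95
tool_pos: [0.4726, 0.2118, 0.0364]
tcp_rot: [[-0.091, 0.996, -0.0], [0.996, 0.091, 0.0], [0.0, -0.0, -1.0]]
contact_force: [-0.9, 1.0, 1.1]
gripper_width: 0.0001
grip_force: 0.9
```

carry_out --increments '[{"delta_pos": [0, 0.15, 0], "angular": [0, 0, 0]}, {"delta_pos": [0, 0.1, 0], "angular": [0, 0, 0]}, {"delta_pos": [0, 0, 0], "angular": [0, 0, 0]}]'

```text
time_s: 5.2
tool_pos: [0.4735, 0.212, 0.0362]
tcp_rot: [[-0.091, 0.996, -0.003], [0.996, 0.091, -0.0], [0.0, -0.003, -1.0]]
contact_force: [-4.3, 2.1, 2.9]
gripper_width: -0.0001
grip_force: 2.2
```

carry_out --increments '[{"delta_pos": [0, -1.0, 0], "angular": [0, 0, 0]}, {"delta_pos": [0, -2.0, 0], "angular": [0, 0, 0]}, {"delta_pos": [0, 0, -2.5], "angular": [0, 0, 0]}, {"delta_pos": [0, 0, -2.5], "angular": [0, 0, 0]}, {"delta_pos": [0, 0, -2.5], "angular": [0, 0, 0]}, {"delta_pos": [0, 0, -1.0], "angular": [0, 0, 0]}]'

```text
time_s: 5.7
tool_pos: [0.4473, 0.2094, 0.1241]
tcp_rot: [[-0.091, 0.996, 0.007], [0.996, 0.091, 0.001], [0.0, 0.007, -1.0]]
contact_force: [-0.3, -0.4, -0.2]
gripper_width: 0.0005
grip_force: 0.0
```

carry_out --claw 75 --increments '[{"delta_pos": [0.7, 2.4, 0], "angular": [0, 0, 0]}, {"delta_pos": [0.7, 2.4, 0], "angular": [0, 0, 0]}, {"delta_pos": [0, 0, 0], "angular": [0, 0, 0]}, {"delta_pos": [0, 0, 0], "angular": [0, 0, 0]}, {"delta_pos": [0, 0, 0], "angular": [0, 0, 0]}, {"delta_pos": [0, 0, 0], "angular": [0, 0, 0]}]'

```text
time_s: 6.2
tool_pos: [0.4903, 0.227, 0.1209]
tcp_rot: [[-0.091, 0.996, -0.002], [0.996, 0.091, -0.001], [-0.0, -0.002, -1.0]]
contact_force: [0.3, -0.3, 0.9]
gripper_width: 0.064
grip_force: 0.0
```

carry_out --increments '[{"delta_pos": [0, 0, 2.0], "angular": [0, 0, 0]}, {"delta_pos": [0, 0, 2.0], "angular": [0, 0, 0]}, {"delta_pos": [0, 0, 2.0], "angular": [0, 0, 0]}, {"delta_pos": [0, 0, 1.5], "angular": [0, 0, 0]}, {"delta_pos": [0, 0, 1.1], "angular": [0, 0, 0]}, {"delta_pos": [0, 0, 0], "angular": [0, 0, 0]}]'

```text
time_s: 6.7
tool_pos: [0.4895, 0.2268, 0.0332]
tcp_rot: [[-0.091, 0.996, -0.005], [0.996, 0.091, -0.001], [-0.001, -0.005, -1.0]]
contact_force: [-1.2, 0.1, -0.8]
gripper_width: 0.0633
grip_force: 0.0
```

carry_out --claw 15 --increments '[{"delta_pos": [0, 0, 0], "angular": [0, 0, 0]}, {"delta_pos": [0, 0, 0], "angular": [0, 0, 0]}, {"delta_pos": [0, 0, 0], "angular": [0, 0, 0]}, {"delta_pos": [0, 0, 0], "angular": [0, 0, 0]}, {"delta_pos": [0, 0, 0], "angular": [0, 0, 0]}, {"delta_pos": [0, 0, 0], "angular": [0, 0, 0]}, {"delta_pos": [0, 0, 0], "angular": [0, 0, 0]}, {"delta_pos": [0, 0, 0], "angular": [0, 0, 0]}]'

```text
time_s: 7.37
tool_pos: [0.4924, 0.228, 0.0361]
tcp_rot: [[-0.091, 0.996, 0.002], [0.996, 0.091, 0.001], [0.001, 0.002, -1.0]]
contact_force: [-1.0, 1.8, 6.4]
gripper_width: 0.0185
grip_force: 58.8
```

carry_out --increments '[{"delta_pos": [-0.5, 0, 0], "angular": [0, 0, 0]}, {"delta_pos": [-0.7, 0, 0], "angular": [0, 0, 0]}, {"delta_pos": [-0.7, 0, 0], "angular": [0, 0, 0]}, {"delta_pos": [-0.7, 0, 0], "angular": [0, 0, 0]}, {"delta_pos": [-0.7, 0, 0], "angular": [0, 0, 0]}, {"delta_pos": [-0.7, 0, 0], "angular": [0, 0, 0]}]'

```text
time_s: 7.87
tool_pos: [0.4963, 0.1894, 0.0364]
tcp_rot: [[-0.09, 0.996, 0.003], [0.996, 0.09, 0.003], [0.003, 0.003, -1.0]]
contact_force: [-1.2, 8.8, 7.6]
gripper_width: 0.0189
grip_force: 59.0
```

carry_out --increments '[{"delta_pos": [-0.7, 0, 0], "angular": [0, 0, 0]}, {"delta_pos": [-0.7, 0, 0], "angular": [0, 0, 0]}, {"delta_pos": [-0.7, 0, 0], "angular": [0, 0, 0]}, {"delta_pos": [-0.7, 0, 0], "angular": [0, 0, 0]}, {"delta_pos": [-0.7, 0, 0], "angular": [0, 0, 0]}, {"delta_pos": [-0.5, 0, 0], "angular": [0, 0, 0]}]'

```text
time_s: 8.37
tool_pos: [0.4996, 0.1493, 0.0363]
tcp_rot: [[-0.089, 0.996, 0.002], [0.996, 0.089, 0.003], [0.002, 0.002, -1.0]]
contact_force: [-1.2, 10.0, 7.4]
gripper_width: 0.0187
grip_force: 59.1
```

carry_out --increments '[{"delta_pos": [-0.5, 0, 0], "angular": [0, 0, 0]}, {"delta_pos": [-0.5, 0, 0], "angular": [0, 0, 0]}, {"delta_pos": [-0.5, 0, 0], "angular": [0, 0, 0]}, {"delta_pos": [-0.5, 0, 0], "angular": [0, 0, 0]}, {"delta_pos": [-0.3, 0, 0], "angular": [0, 0, 0]}, {"delta_pos": [-0.2, 0, 0], "angular": [0, 0, 0]}]'

```text
time_s: 8.87
tool_pos: [0.5016, 0.1246, 0.0363]
tcp_rot: [[-0.089, 0.996, 0.002], [0.996, 0.089, 0.003], [0.002, 0.002, -1.0]]
contact_force: [-0.3, 9.1, 8.4]
gripper_width: 0.0187
grip_force: 59.1
```

carry_out --increments '[{"delta_pos": [-0.2, 0, 0], "angular": [0, 0, 0]}, {"delta_pos": [-0.2, 0, 0], "angular": [0, 0, 0]}, {"delta_pos": [-0.2, 0, 0], "angular": [0, 0, 0]}]'

```text
time_s: 9.12
tool_pos: [0.502, 0.1189, 0.0363]
tcp_rot: [[-0.089, 0.996, 0.001], [0.996, 0.089, 0.003], [0.003, 0.002, -1.0]]
contact_force: [-1.6, 10.6, 8.9]
gripper_width: 0.0183
grip_force: 59.1
```

carry_out --increments '[{"delta_pos": [-0.2, 0, 0], "angular": [0, 0, 0]}, {"delta_pos": [-0.2, 0, 0], "angular": [0, 0, 0]}, {"delta_pos": [0, 0, 0], "angular": [0, 0, 0]}]'

```text
time_s: 9.37
tool_pos: [0.5024, 0.1146, 0.0363]
tcp_rot: [[-0.09, 0.996, 0.001], [0.996, 0.09, 0.002], [0.002, 0.001, -1.0]]
contact_force: [-1.3, 8.4, 8.0]
gripper_width: 0.0185
grip_force: 59.1
```

carry_out --increments '[{"delta_pos": [-0.2, 0, 0], "angular": [0, 0, 0]}, {"delta_pos": [-0.1, 0, 0], "angular": [0, 0, 0]}, {"delta_pos": [0, 0, 0], "angular": [0, 0, 0]}]'

```text
time_s: 9.62
tool_pos: [0.5026, 0.1119, 0.0363]
tcp_rot: [[-0.089, 0.996, 0.001], [0.996, 0.089, 0.003], [0.003, 0.001, -1.0]]
contact_force: [-0.5, 10.7, 9.7]
gripper_width: 0.0183
grip_force: 59.1
```

carry_out --increments '[{"delta_pos": [-0.15, 0, 0], "angular": [0, 0, 0]}, {"delta_pos": [-0.15, 0, 0], "angular": [0, 0, 0]}, {"delta_pos": [0, 0, 0], "angular": [0, 0, 0]}]'

```text
time_s: 9.87
tool_pos: [0.5024, 0.1116, 0.0364]
tcp_rot: [[-0.087, 0.996, 0.001], [0.996, 0.087, 0.006], [0.006, 0.001, -1.0]]
contact_force: [-0.7, 23.6, 10.3]
gripper_width: 0.0185
grip_force: 59.2
```

Run:
```python
from h import *
S,d=get_image("side");T,_=get_image("top")
a=cv2.resize(S[165:335,210:340],None,fx=3.5,fy=3.5,interpolation=cv2.INTER_CUBIC)
b=cv2.resize(T[190:250,225:295],None,fx=4.8,fy=4.8,interpolation=cv2.INTER_CUBIC)
c=np.zeros((600,800,3),np.uint8); c[:595,:455]=a; c[:b.shape[0],460:796]=b
cv2.imwrite("pics/c3.png",c[:,:,::-1])
```

```text
(no output)
```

View pics/c3.png

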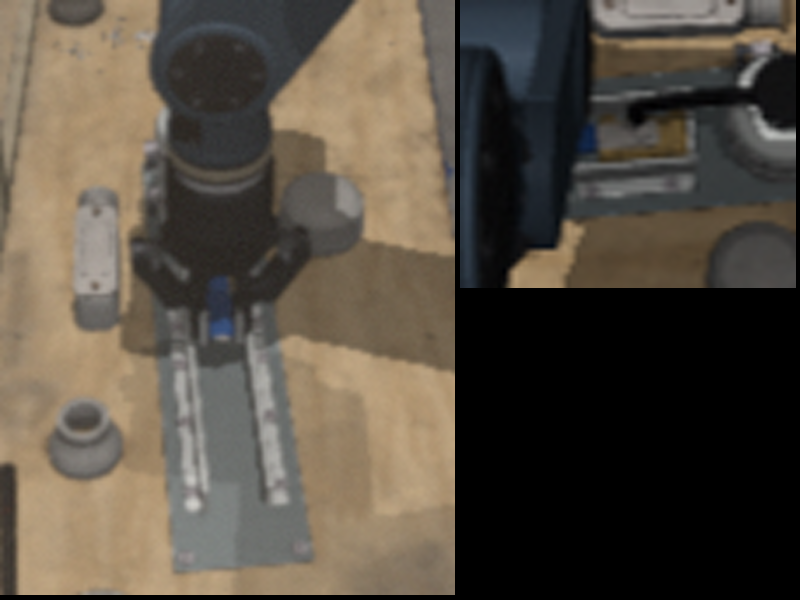

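The valve is home. The top crop shows its nose against the end stop at (688,130) and the nozzle over the stem at (637,112), and the push force rose to 24 N after 117 mm of travel. Next I'll ease off, release and rise.

carry_out --claw 50 --increments '[{"delta_pos": [0.2, 0, 0], "angular": [0, 0, 0]}, {"delta_pos": [0, 0, 0], "angular": [0, 0, 0]}, {"delta_pos": [0, 0, 0], "angular": [0, 0, 0]}, {"delta_pos": [0, 0, 0], "angular": [0, 0, 0]}, {"delta_pos": [0, 0, 0], "angular": [0, 0, 0]}]'

```text
time_s: 10.38
tool_pos: [0.5025, 0.1084, 0.0351]
tcp_rot: [[-0.09, 0.996, -0.001], [0.996, 0.09, -0.0], [-0.0, -0.001, -1.0]]
contact_force: [0.3, -0.5, 0.1]
gripper_width: 0.0428
grip_force: 0.0
```

carry_out --increments '[{"delta_pos": [0, 0, -1.0], "angular": [0, 0, 0]}, {"delta_pos": [0, 0, -2.0], "angular": [0, 0, 0]}, {"delta_pos": [0, 0, -3.0], "angular": [0, 0, 0]}, {"delta_pos": [0, 0, -3.5], "angular": [0, 0, 0]}, {"delta_pos": [0, 0, -3.5], "angular": [0, 0, 0]}, {"delta_pos": [0, 0, -3.5], "angular": [0, 0, 0]}, {"delta_pos": [0, 0, -2.5], "angular": [0, 0, 0]}, {"delta_pos": [0, 0, 0], "angular": [0, 0, 0]}]'

```text
time_s: 11.05
tool_pos: [0.506, 0.1087, 0.2315]
tcp_rot: [[-0.091, 0.996, 0.013], [0.996, 0.091, -0.0], [-0.001, 0.012, -1.0]]
contact_force: [0.8, -0.3, 0.9]
gripper_width: 0.0429
grip_force: 0.0
```

carry_out --claw 0 --increments '[{"delta_pos": [0, -3, 0], "angular": [0, 0, 0]}, {"delta_pos": [0, -4, 0], "angular": [0, 0, 0]}, {"delta_pos": [0, -4, 0], "angular": [0, 0, 0]}, {"delta_pos": [0, 0, 0], "angular": [0, 0, 0]}]'

```text
time_s: 11.38
tool_pos: [0.3795, 0.0992, 0.2229]
tcp_rot: [[-0.091, 0.996, -0.019], [0.996, 0.091, 0.0], [0.002, -0.018, -1.0]]
contact_force: [-2.0, -0.2, -0.4]
gripper_width: -0.0001
grip_force: 0.0
```

Run:
```python
from h import *
O=np.array([.508,.036]);ax=np.array([-.0902,.9959]);x=np.array([.9959,.0902])
c=np.zeros((600,800,3),np.uint8)
for n in("top","side"):
    im,d=get_image(n); X=cloud(n,d); i=im.astype(int); z=X[...,2]
    m=(i[...,2]>i[...,0]+50)&(z<.1)&(z>.02)&(abs(X[...,0]-.5)<.12)&(abs(X[...,1]-.1)<.2)
    v,u=np.nonzero(m); P=ray(n,np.c_[u,v],.055)[:,:2]; q=np.c_[(P-O)@x,(P-O)@ax]; print(n,len(q),q.mean(0),q.min(0),q.max(0),cv2.fitLine(q.astype(np.float32),2,0,.01,.01).ravel())
    s=im[165:335,210:340] if n=="side" else im[190:250,215:295]
    a=cv2.resize(s,None,fx=3.5 if n=="side" else 4.2,fy=3.5 if n=="side" else 4.2,interpolation=cv2.INTER_CUBIC)
    x0=0 if n=="side" else 460; c[:a.shape[0],x0:x0+a.shape[1]]=a[:,:800-x0]
cv2.imwrite("pics/c4.png",c[:,:,::-1])
```

```text
top 99 [-0.00060406  0.05992076] [-0.00957384  0.03274999] [0.00823586 0.08756055] [ 6.4570019e-03  9.9997914e-01 -6.0406467e-04  5.9920762e-02]
side 84 [0.00135136 0.06120452] [-0.00588302  0.03476413] [0.00887194 0.08557291] [0.01380717 0.9999047  0.00135136 0.06120452]
```

View pics/c4.png

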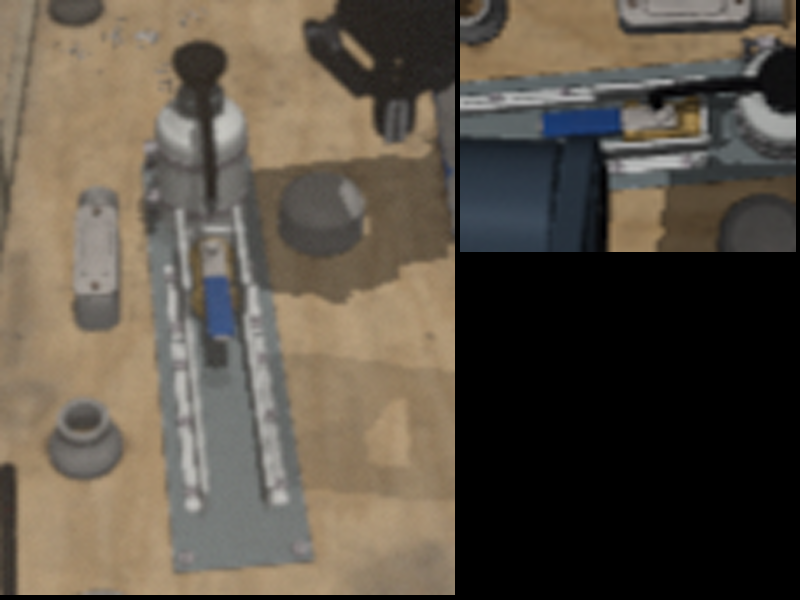

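The blue sleeve is in line in both views: mean oiler y is 60.5 mm against 62 expected, and the angle is under 1°. The nozzle is over the stem, so I'll move over the pump head.

carry_out --increments '[{"delta_pos": [-2.12, 1.52, -0.1], "angular": [0, 0, 0]}, {"delta_pos": [-2.12, 1.52, -0.1], "angular": [0, 0, 0]}, {"delta_pos": [-2.12, 1.52, 0], "angular": [0, 0, 0]}, {"delta_pos": [-2.12, 1.52, 0], "angular": [0, 0, 0]}, {"delta_pos": [-2.12, 1.52, 0], "angular": [0, 0, 0]}, {"delta_pos": [-2.12, 1.52, 0], "angular": [0, 0, 0]}, {"delta_pos": [-2.12, 1.52, 0], "angular": [0, 0, 0]}, {"delta_pos": [-2.12, 1.52, 0], "angular": [0, 0, 0]}, {"delta_pos": [0, 0, 0], "angular": [0, 0, 0]}, {"delta_pos": [0, 0, 0], "angular": [0, 0, 0]}]'

```text
time_s: 12.32
tool_pos: [0.5318, -0.0606, 0.227]
tcp_rot: [[-0.089, 0.996, 0.001], [0.996, 0.089, -0.0], [-0.001, 0.001, -1.0]]
contact_force: [-0.2, -0.3, -0.1]
gripper_width: 0.0
grip_force: 0.0
```

carry_out --increments '[{"delta_pos": [0.3, -1.5, 0], "angular": [0, 0, 0]}, {"delta_pos": [0, 0, 1.5], "angular": [0, 0, 0]}, {"delta_pos": [0, 0, 1.5], "angular": [0, 0, 0]}, {"delta_pos": [0, 0, 1.5], "angular": [0, 0, 0]}, {"delta_pos": [0, 0, 0.8], "angular": [0, 0, 0]}, {"delta_pos": [0, 0, 0], "angular": [0, 0, 0]}]'

```text
time_s: 12.82
tool_pos: [0.513, -0.0563, 0.1726]
tcp_rot: [[-0.092, 0.996, -0.004], [0.996, 0.092, 0.001], [0.002, -0.004, -1.0]]
contact_force: [-0.1, 0.7, 0.6]
gripper_width: -0.0001
grip_force: 0.0
```

carry_out --increments '[{"delta_pos": [0, 0, 0.4], "angular": [0, 0, 0]}, {"delta_pos": [0, 0, 0.4], "angular": [0, 0, 0]}, {"delta_pos": [0, 0, 0.4], "angular": [0, 0, 0]}, {"delta_pos": [0, 0, 0.2], "angular": [0, 0, 0]}, {"delta_pos": [0, 0, 0], "angular": [0, 0, 0]}]'

```text
time_s: 13.23
tool_pos: [0.5151, -0.0573, 0.1611]
tcp_rot: [[-0.091, 0.996, 0.002], [0.996, 0.091, -0.0], [-0.0, 0.002, -1.0]]
contact_force: [-1.5, 0.7, 6.8]
gripper_width: 0.0001
grip_force: 3.3
```

carry_out --increments '[{"delta_pos": [0, 0, 0.3], "angular": [0, 0, 0]}, {"delta_pos": [0, 0, 0.3], "angular": [0, 0, 0]}, {"delta_pos": [0, 0, 0.3], "angular": [0, 0, 0]}, {"delta_pos": [0, 0, 0], "angular": [0, 0, 0]}, {"delta_pos": [0, 0, 0], "angular": [0, 0, 0]}]'

```text
time_s: 13.65
tool_pos: [0.5152, -0.0573, 0.1539]
tcp_rot: [[-0.091, 0.996, 0.003], [0.996, 0.091, -0.001], [-0.001, 0.003, -1.0]]
contact_force: [-3.1, 1.3, 16.8]
gripper_width: 0.0002
grip_force: 8.1
```

The pump head has bottomed: z is 0.154 and the force is 16.8 N. Now I'll retract.

carry_out --increments '[{"delta_pos": [0, 0, 0], "angular": [0, 0, 0]}, {"delta_pos": [0, 0, -1], "angular": [0, 0, 0]}, {"delta_pos": [0, 0, -1.5], "angular": [0, 0, 0]}, {"delta_pos": [0, 0, -2], "angular": [0, 0, 0]}, {"delta_pos": [0, 0, -3], "angular": [0, 0, 0]}, {"delta_pos": [0, -3, 0], "angular": [0, 0, 0]}, {"delta_pos": [0, -3, 0], "angular": [0, 0, 0]}, {"delta_pos": [0, -3, 0], "angular": [0, 0, 0]}, {"delta_pos": [0, -2, 0], "angular": [0, 0, 0]}, {"delta_pos": [0, 0, 0], "angular": [0, 0, 0]}]'

```text
time_s: 14.48
tool_pos: [0.4, -0.066, 0.2261]
tcp_rot: [[-0.09, 0.996, -0.005], [0.996, 0.09, 0.002], [0.002, -0.004, -1.0]]
contact_force: [-0.4, 0.1, -0.8]
gripper_width: 0.0001
grip_force: 0.0
```

Run:
```python
from h import *
O=np.array([.508,.036]);ax=np.array([-.0902,.9959]);x=np.array([.9959,.0902])
for n in("top","side"):
    im,d=get_image(n); X=cloud(n,d); i=im.astype(int); z=X[...,2]
    m=(i[...,2]>i[...,0]+50)&(z<.1)&(z>.02)&(abs(X[...,0]-.5)<.12)&(abs(X[...,1]-.1)<.2)
    v,u=np.nonzero(m); P=ray(n,np.c_[u,v],.055)[:,:2]; q=np.c_[(P-O)@x,(P-O)@ax]; print(n,len(q),q.mean(0),cv2.fitLine(q.astype(np.float32),2,0,.01,.01).ravel()[:2])
    c=px(n,[.5155,-.058,.168])[0].round().astype(int); print("head z",np.median(z[c[1]-2:c[1]+3,c[0]-2:c[0]+3]))
s=sensors.get_state(); print(s["time_s"],s["tool_pos"],s["contact_force"])
```

```text
top 99 [-0.00060406  0.05992076] [0.006457   0.99997914]
head z 0.5171886998227346
side 81 [0.00143357 0.06188486] [0.00512462 0.9999869 ]
head z 0.1689558144672433
14.5833 [ 0.40502714 -0.06752966  0.22679145] [ 0.4285095  -0.30300703 -0.56442376]
```

The head is back up at 0.169 m, the valve is unmoved and the robot is clear.

```bash
python3 -c "
from h import *
print(r.finish_job())"
```

```text
the job is handed in; nothing more can be done
None
```

I handed the job in at about 14.6 s: lever in line, valve home against the stop, pump pressed fully and sprung back, and the arm clear of everything. The hand-in returned no verdict.

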